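Unscrew the left-hand rotor lid and lay it on spacer sticks

ROBOT

A 6-joint arm with a two-finger parallel gripper is mounted at the origin on the work surface. World frame = base frame: x ahead of the robot, y to its left, z up, the work surface at z = 0. Lengths are in mm, angles in rad, forces in N, time in s.
With the tool pointing down it reaches from about 300 to 775 mm from the base axis. Payload 14.6 kg.
Tool frame: the origin (TCP) lies on the front face of the gripper's body, between the roots of the fingers; the fingertips stand 73 mm ahead of it and the grasp point (between the pads) lies 54 mm ahead of it; z points along the fingers, y is the line along which they close (so a half turn about z gives the same grasp; the last joint's range is limited). The gripper opens to 85 mm and grips with 20 to 120 N. Pads are 22 mm wide; open, the fingers measure 114 mm over their backs; the gripper's body (76 mm by 85 mm) begins 54 mm behind the grasp point. The pads swing forward as they close: fully open they stand 13 mm farther back than shut.
Start: joints at [1.177, 0.3, 1.521, -0, 1.321, -0.067], TCP at [176.555, 520.882, 303.881] pointing down, gripper open.
Joint ranges: [-3.03, 3.03], [-0.79, 2.21], [0.23, 2.52], [-1.04, 4.18], [0, 3.07], [-2.55, 2.55]. Speed limits (rad/s): [2.22, 2.22, 2.57, 3.14, 3.14, 3.14].

INTERFACE

Orientations are given as a rotation vector (axis times angle).
In Python, from plant import bot gives the robot as it stands.
- The arm moves only by the tool play_rows, never from a script. Its argument "deltas" is a list of rows, each a list of 5 numbers: the shift along the world's x, y, z in units of 250 mm (1.0 is 250 mm), then the turn about the world's z in units of 180 degrees (1.0 is 180 degrees), then the opening, from -1 (shut) to 1 (fully open). In form: [[tx, ty, tz, spin, gripper], ...]. A call has 1 to 10 rows; each row shifts and turns the commanded pose from where the row before left it; what a row does not reach is not made up. A row lasts 1/12 s, in which the tool goes at most 41.7 mm and 7.16 degrees, less where a joint would pass 70% of its speed; a pose out of reach is approached as far as the arm can. A call with a number of a shift or a turn outside -1 to 1 is refused whole. A call with a gripper value outside its range is refused whole. The fingers move at their own pace and stop on an object; "force" is the grip in N (left out, the last holds). Time passes only in rows, so rows that do not move let the fingers close. It gives the time, the measured TCP pose, the force, the opening and the grip force at its end, in the units of the state.
- bot.sense(): the state, without advancing time (a new reading comes with each control period).
- bot.read_camera(name): name is "scene" or "side" or "wrist"; returns the picture (384x512x3 uint8, red, green, blue); there is no depth.
- bot.get_calibration(name): a dict with "fx", "fy", "cx", "cy" (pixels), "world_to_cam" (4x4, takes a point from world to camera coordinates). Camera axes: x right, y up, looking along -z (the intrinsics and any distortion apply to the point x, -y, -z); pixel columns grow to the right and rows downward; lengths in mm; the calibration is good to about 2 mm. A picture is of the moment at which its call begins: read the wrist's pose just before it. get_calibration takes no time and is no camera call; for the wrist camera it gives the pose at the moment of the call.
- bot.job_done(): hands the job in; it is judged then, once.
The state is a dict: "clock": time; "joints": joint angles; "joint_velocities": joint speeds; "effort": joint torques, N m; "position": TCP position; "orientation": TCP orientation; "force": force on the tool from outside, world axes, zero at the start; "torque": the same for the moment, N m; "finger_gap": finger opening in mm; "grasp_force": force on a finger pad.
Only numpy, scipy, OpenCV 4.12 (cv2) and the standard library are available. Lean on these libraries where they do the work, as an engineer would, in place of code of your own. Each camera call takes 0.05 s, during which the arm holds its last target. There are 200 camera calls.

TASK

Lay the loose spacer stick on the white draining board alongside the stick already there, with room between the two for the collar under the rotor lid. Then unscrew the lid of the centrifuge rotor by its bar handle - it has a left-hand thread, so it loosens clockwise; feel that it is giving and do not wrench it - lift it off and set it down gently, handle up, across both sticks so that it rests level on them and clear of the board. Leave the flask, bottle and beaker alone, and let go of everything.

Things in the scene. Friction and masses are not known exactly. Their poses are not given: they have to be found in the camera images.
- lid: Rotor lid: flat round aluminium disc, 156 mm diameter, 8 mm thick, about 0.35 kg, with an upright bar handle on top and a collar below. Origin: centre of the disc's flat underside; z up. At the start it is screwed down on the rotor, its origin 102 to 103 mm above the rotor's origin.
- handle (a point): Middle of the lid's black bar handle, 28 mm above the lid's origin. The bar is 90 mm long along the lid's x, 16 mm thick along its y, and stands from 8 to 48 mm above the lid's origin.
- collar (a point): Centre of the lower edge of the lid's collar, 18 mm under the lid's origin. The collar is a ring of 58 mm outer diameter hanging below the disc; two inward pins, 180 degrees apart, run under the rotor's thread ridges.
- thread (a point): Centre of the rotor's left-hand thread, in the collar, 2 mm sideways play. Seen from above, anticlockwise the lid jams within 20 degrees. Clockwise it turns stiffly (0.6 N m or less), rising up to 5 mm on a sprung seal, and after 129 to 149 degrees (it starts more or less tight) comes against a hard stop. There, or up to 15 degrees short of it, it lifts straight off (20 mm up clears all); earlier it is held.
- rotor: Centrifuge rotor on its stand, fixed to the bench: round aluminium body, 170 mm diameter, 100 mm high, under the lid. Origin: centre of its underside on the bench; z up along the thread's axis.
- board: White draining board, fixed: 220 mm (its x) by 200 mm (its y), 8 mm thick, lying on the bench. Origin: centre of its underside.
- stick_a: Square wooden spacer stick, 160 mm long (its x), 25 x 25 mm section, 70 g, loose, already lying on the board, along the board's x and 50 to 60 mm from the board's middle line on its +y side. Origin: centre of its underside.
- stick_b: An equal wooden spacer stick, 160 mm long (its x), 25 x 25 mm, 70 g, loose, lying on the bench between rotor and board. Origin: centre of its underside. On the board, parallel to the other stick, with about 90 to 130 mm between the two centre lines, it leaves room for the 58 mm collar and still carries the lid.
- flask: Bystander: stoppered conical glass flask, 80 mm diameter, 125 mm high, beyond the work. Origin: centre of its underside.
- bottle: Bystander: capped amber bottle, 64 mm diameter, 130 mm high, beyond the work. Origin: centre of its underside.
- beaker: Bystander: clear beaker, 72 mm diameter, 90 mm high, beyond the work. Origin: centre of its underside.
Not all that is in view belongs to the job. Leave any orange or purple look-alike of the stick_a alone.

How it is judged:
By the outcome, as a careful person would: the job done as asked, in the order asked, and still so for the second after the job is handed in, with the robot touching nothing.
It also fails if it takes over 72 s, if anything falls off the work surface, if the arm or the gripper's body presses on something with over 40 N, if the wrist force passes 120 N, or if a joint passes its speed limit or range.

## Working session

There is one attempt and no reset: what is moved stays moved. The work goes in short steps, Python scripts to look and compute and a tool call to move; the robot and the scene stay as the last step left them, time stands still between calls to the robot, and variables do not carry over. Pictures are saved under pics/ and viewed, at most 10 in all, crops included, and the job is handed in when it is done.

Besides the shell and the picture viewer there is one more tool, called after "Emit:" by a JSON object that holds its "method" and its "body", one argument or row to a line. play_rows: Moves the arm, as the interface text tells. Shifts and turns lie within -1 to 1; 1 stands for 250 mm of shift or 180 degrees of turn. Its arguments: {"type":"object","properties":{"deltas":{"type":"array","items":{"type":"array","items":{"type":"number"}}},"force":{"type":"number"}},"required":["deltas"]}

```bash
mkdir -p pics
python3 - <<'E'
from plant import bot
import cv2,numpy as np
for n in ("scene","side","wrist"):
    c=bot.get_calibration(n); np.set_printoptions(precision=3,suppress=True)
    print(n,{k:(np.array(v) if k=="world_to_cam" else v) for k,v in c.items()})
    im=bot.read_camera(n)[:,:,::-1]; cv2.imwrite(f"pics/{n}0.png",im)
a=[cv2.imread(f"pics/{n}0.png") for n in ("scene","side")]
print(bot.sense())
E
```

```text
scene {'fx': 444.2486265157037, 'fy': 444.2486265157037, 'cx': 253.02192875497343, 'cy': 197.57580465017105, 'world_to_cam': array([[    0.77 ,     0.638,    -0.011,  -423.542],
       [   -0.441,     0.544,     0.714,   172.488],
       [    0.461,    -0.545,     0.7  , -1519.818],
       [    0.   ,     0.   ,     0.   ,     1.   ]])}
side {'fx': 399.38904677328924, 'fy': 399.38904677328924, 'cx': 246.11702314072622, 'cy': 191.3138274213829, 'world_to_cam': array([[    0.999,    -0.051,     0.007,  -558.595],
       [    0.03 ,     0.686,     0.727,  -100.74 ],
       [   -0.042,    -0.726,     0.686, -1100.82 ],
       [    0.   ,     0.   ,     0.   ,     1.   ]])}
wrist {'fx': 283.06338439699283, 'fy': 283.06338439699283, 'cx': 255.28563506646933, 'cy': 193.5780840261055, 'world_to_cam': array([[   0.321,    0.947,    0.001, -549.924],
       [  -0.895,    0.304,   -0.327,   42.734],
       [  -0.31 ,    0.104,    0.945, -378.983],
       [   0.   ,    0.   ,    0.   ,    1.   ]])}
{'clock': 0.15, 'joints': array([ 1.177,  0.3  ,  1.521, -0.   ,  1.321, -0.067]), 'joint_velocities': array([ 0.   , -0.002, -0.002, -0.   ,  0.001, -0.001]), 'effort': array([  0.003, -54.367, -36.189,   0.   ,   0.003,  -0.   ]), 'position': array([176.527, 520.796, 303.463]), 'orientation': array([-0.511, -3.1  ,  0.001]), 'force': array([-0.036,  0.045, -0.057]), 'torque': array([0.054, 0.01 , 0.021]), 'grasp_force': 0.0, 'finger_gap': 85.46197874618765}
```

View pics/scene0.png

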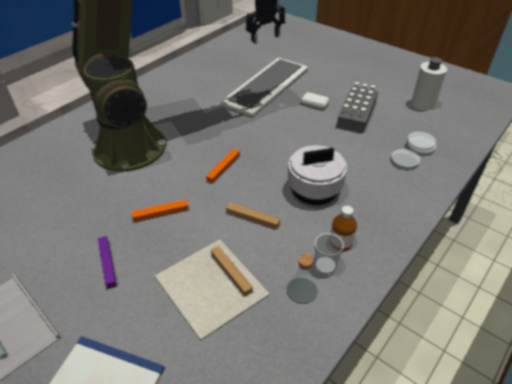

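View pics/side0.png

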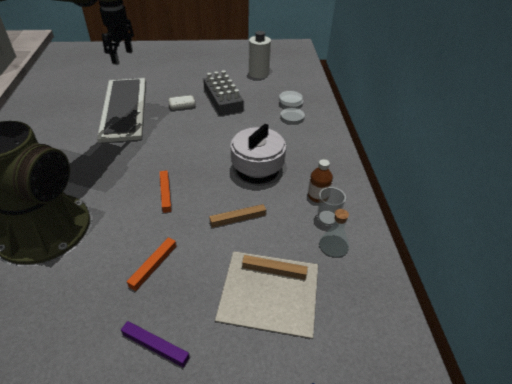

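View pics/wrist0.png

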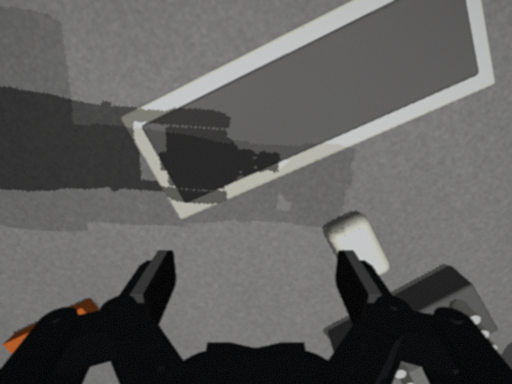

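Scene: stick_b at about (252,215), the board at (212,287) with stick_a at (231,270), and the lid handle at (319,156). Side: stick_b at (238,216), stick_a at (275,267), board at (270,292), handle at (259,138). The glassware stands at the +x side.

```bash
cat > h.py <<'E'
import cv2,numpy as np
from plant import bot
np.set_printoptions(precision=1,suppress=True)
def ray(c,u,v,z):
    M=np.array(c["world_to_cam"]);R=M[:3,:3];o=-R.T@M[:3,3]
    d=R.T@np.array([(u-c["cx"])/c["fx"],-(v-c["cy"])/c["fy"],-1])
    return (o+d*(z-o[2])/d[2])
def cast(c,pts,z): return np.array([ray(c,u,v,z)[:2] for u,v in np.reshape(pts,(-1,2))])
def proj(c,p):
    M=np.array(c["world_to_cam"]);q=M[:3,:3]@np.array(p)+M[:3,3]
    return np.array([c["cx"]+c["fx"]*q[0]/-q[2],c["cy"]-c["fy"]*q[1]/-q[2]])
def blobs(mask,amin=80):
    cs,_=cv2.findContours(mask.astype(np.uint8),cv2.RETR_EXTERNAL,cv2.CHAIN_APPROX_NONE)
    return [c for c in cs if cv2.contourArea(c)>amin]
def rect(c,cnt,z):
    w=cast(c,cnt,z).astype(np.float32); r=cv2.minAreaRect(w); b=cv2.boxPoints(r)
    e=[b[1]-b[0],b[2]-b[1]]; e=max(e,key=np.linalg.norm)
    return np.array(r[0]),np.array(r[1]),np.degrees(np.arctan2(e[1],e[0]))
E
python3 - <<'E'
from h import *
for n in("scene","side"):
    c=bot.get_calibration(n);im=cv2.imread(f"pics/{n}0.png");hsv=cv2.cvtColor(im,cv2.COLOR_BGR2HSV)
    H,S,V=[hsv[...,i].astype(int) for i in range(3)]
    for b in blobs((H>8)&(H<22)&(S>95)&(S<215)&(V>80)):
        print(n,"brown",cv2.boundingRect(b),*rect(c,b,12.5))
    for b in blobs((H>12)&(H<35)&(S>12)&(S<75)&(V>150),1500):
        print(n,"board",cv2.boundingRect(b),*rect(c,b,8))
    for b in blobs((V<40),60):
        x,y,w,h=cv2.boundingRect(b)
        if 230<x<340 and 110<y<200:
            m=cv2.moments(b); print(n,"dark",(x,y,w,h),*rect(c,b,130), m['m10']/m['m00'],m['m01']/m['m00'])
    print([tuple(hsv[v,u]) for u,v in ([(212,300),(232,270),(252,215)] if n=="scene" else [(270,300),(275,267),(238,216)])])
E
```

```text
scene brown (299, 254, 14, 13) [747.8 -24.6] [33.7 39.5] -54.556572
scene brown (212, 247, 40, 46) [ 614.8 -169.1] [ 27.5 166.8] -15.283432
scene brown (227, 203, 52, 22) [534.5  16. ] [162.   31.1] 16.20183
scene brown (206, 148, 34, 35) [323.7 124.2] [ 39.2 180.2] -81.03803
scene board (155, 239, 114, 99) [ 604.9 -231.6] [201.1 220.6] -13.3001375
scene board (361, 123, 151, 261) [1074.7  369.4] [ 173.3 1156.2] -86.90774
scene board (10, 59, 79, 62) [-551.5   42.5] [279.  394.4] -19.877808
scene dark (293, 191, 44, 15) [697.   71.4] [111.9  44.9] 31.097635 313.30599647266314 199.98677248677248
scene dark (305, 149, 28, 15) [608.7 224.9] [94.2 44.7] 53.189697 318.20053120849934 156.02589641434264
[(np.uint8(23), np.uint8(32), np.uint8(194)), (np.uint8(17), np.uint8(131), np.uint8(175)), (np.uint8(17), np.uint8(132), np.uint8(160))]
side brown (243, 255, 64, 20) [ 621.7 -160.8] [ 24.3 160.4] -15.63257
side brown (127, 237, 48, 49) [ 313. -134.] [163.6  27.4] 56.767113
side brown (335, 209, 14, 10) [829.5   5.9] [35.1 37.5] -2.5619757
side brown (210, 205, 56, 17) [535.3  21.1] [160.3  24.2] 14.746058
side brown (159, 170, 12, 38) [319.9 135.2] [ 27.4 166.2] -81.80503
side board (216, 252, 101, 85) [ 602.2 -231.8] [196.9 216.6] -13.533711
side dark (233, 168, 49, 18) [588.1  39.8] [ 64.4 130.9] -6.312726 258.08069620253167 177.9451476793249
side dark (249, 124, 19, 25) [607.4 227.8] [130.6  36.2] 55.39582 257.9521568627451 135.87372549019608
[(np.uint8(23), np.uint8(27), np.uint8(172)), (np.uint8(16), np.uint8(125), np.uint8(143)), (np.uint8(15), np.uint8(121), np.uint8(82))]
```

Emit:
{"method": "play_rows", "body": {
  "deltas": [
    [0.09,-0.126,0,0.012,1],
    [0.09,-0.126,0,0.012,1],
    [0.09,-0.126,0,0.012,1],
    [0.09,-0.126,0,0.012,1],
    [0.09,-0.126,0,0.012,1],
    [0.09,-0.126,0,0.012,1],
    [0.09,-0.126,0,0.012,1],
    [0.09,-0.126,0,0.012,1],
    [0.09,-0.126,0,0.012,1],
    [0.09,-0.126,0,0.012,1]
  ],
  "force": 40
}}

```text
clock: 0.98
position: [402.2, 204.1, 303.9]
orientation: [-0.082, 3.14, 0.0]
force: [0.1, 1.4, 0.4]
finger_gap: 85.5
grasp_force: 0.0
```

Emit:
{"method": "play_rows", "body": {
  "deltas": [
    [0.09,-0.126,-0.06,0.012,0],
    [0.09,-0.126,-0.06,0.012,0],
    [0.09,-0.126,-0.06,0.012,0],
    [0.09,-0.126,-0.06,0.012,0],
    [0.09,-0.126,-0.06,0.012,0],
    [0.09,-0.126,-0.06,0.012,0],
    [0,0,0,0,0],
    [0,0,0,0,0]
  ]
}}

```text
clock: 1.65
position: [536.7, 15.5, 212.5]
orientation: [0.428, -3.11, -0.001]
force: [-1.4, 1.1, 0.2]
finger_gap: 43.1
grasp_force: 0.0
```

Run:
```python
from h import *
s=bot.sense();print(s["position"],s["orientation"],s["finger_gap"])
c=bot.get_calibration("wrist");im=bot.read_camera("wrist")[:,:,::-1];cv2.imwrite("pics/w1.png",im)
hsv=cv2.cvtColor(im,cv2.COLOR_BGR2HSV);H,S,V=[hsv[...,i].astype(int) for i in range(3)]
for b in blobs((H>8)&(H<22)&(S>95)&(S<215)&(V>80),300): print(cv2.boundingRect(b),*rect(c,b,25),*rect(c,b,12.5))
```

```text
[536.7  15.5 212.5] [ 0.4 -3.1 -0. ] 43.082486314663015
(10, 145, 75, 139) [ 624.7 -177.1] [ 25.1 163.4] -15.489468 [ 632.9 -185.4] [ 26.3 171.4] -15.489495
(238, 101, 28, 159) [536.7  10.5] [157.   23.7] 14.599079 [540.6  11.4] [164.6  24.8] 14.599081
```

View pics/w1.png

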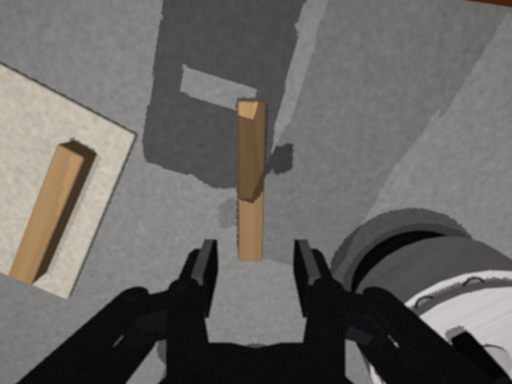

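The wrist picture shows stick_b running up the middle at (238–266, 101–260), 5 mm off the tool's centre. The board with stick_a is at the left and the lid at the lower right. Descend and grip.

Emit:
{"method": "play_rows", "body": {
  "deltas": [
    [0,-0.01,-0.13,-0.005,0],
    [0,-0.01,-0.13,0,0],
    [0,0,-0.13,0,0],
    [0,0,-0.1,0,0],
    [0,0,-0.055,0,0],
    [0,0,0,0,0],
    [0,0,0,0,-0.6],
    [0,0,0,0,-0.6],
    [0,0,0,0,-0.6],
    [0,0,0,0,-0.6]
  ],
  "force": 40
}}

```text
clock: 2.53
position: [537.1, 12.2, 79.2]
orientation: [-0.408, 3.112, -0.0]
force: [-2.9, 2.7, 7.7]
finger_gap: 24.3
grasp_force: 40.7
```

Emit:
{"method": "play_rows", "body": {
  "deltas": [
    [0,0,0,0,-0.6],
    [0,0,0,0,-0.6]
  ]
}}

```text
clock: 2.7
position: [537.1, 12.2, 79.2]
orientation: [-0.408, 3.113, -0.0]
force: [-2.8, 1.1, 8.4]
finger_gap: 24.4
grasp_force: 40.8
```

Emit:
{"method": "play_rows", "body": {
  "deltas": [
    [0,0,0.1,0,-0.6],
    [0,0,0.16,0,-0.6],
    [0,-0.05,0.16,0,-0.6],
    [0,-0.1,0.1,0,-0.6],
    [0,-0.1,0,0,-0.6],
    [0,-0.1,0,0,-0.6]
  ]
}}

```text
clock: 3.2
position: [536.9, -76.5, 210.2]
orientation: [-0.409, 3.11, -0.003]
force: [0.2, -0.5, -1.0]
finger_gap: 24.3
grasp_force: 39.6
```

Run:
```python
from h import *
s=bot.sense();print(s["position"],s["orientation"],s["finger_gap"],s["force"])
for n in("scene","side","wrist"):
    c=bot.get_calibration(n)
    im=bot.read_camera("wrist")[:,:,::-1] if n=="wrist" else cv2.imread(f"pics/{n}0.png")
    if n=="wrist": cv2.imwrite("pics/w2.png",im)
    hsv=cv2.cvtColor(im,cv2.COLOR_BGR2HSV);H,S,V=[hsv[...,i].astype(int) for i in range(3)]
    for b in blobs((H>8)&(H<22)&(S>95)&(S<215)&(V>80),300 if n=="wrist" else 200):
        w=cast(c,b,33);m=w.mean(0)
        if n!="wrist" and np.hypot(*(m-[617,-170]))>40: continue
        a=rect(c,b,33);t=np.radians(a[2]);d=np.array([np.cos(t),np.sin(t)]);nn=np.array([-d[1],d[0]])
        if nn[1]<0:nn=-nn
        print(n,cv2.boundingRect(b),*a,"edges",np.percentile(w@nn,[1,99])-np.array([603.5,-231.7])@nn,"ends",np.percentile(w@d,[1,99])-np.array([603.5,-231.7])@d)
    if n=="wrist":
        for b in blobs((H>12)&(H<40)&(S>12)&(S<75)&(V>130),1500): print("board",cv2.boundingRect(b),*rect(c,b,8))
```

```text
[536.9 -76.5 210.2] [-0.4  3.1 -0. ] 24.26982562523158 [ 0.2 -0.5 -1. ]
scene (212, 247, 40, 46) [ 625.6 -179.8] [ 26.8 163.1] -15.283413 edges [42.6 69.3] ends [-72.8  86.9]
side (243, 255, 64, 20) [ 619.1 -175.7] [ 23.7 156.4] -15.632569 edges [46.3 69.9] ends [-77.8  77.7]
wrist (234, 308, 43, 40) [691.9 -35.8] [54.9 46.5] 15.007563 edges [143.1 189.5] ends [108.7 163.6]
wrist (100, 172, 84, 132) [ 619.7 -174.2] [ 23.4 157.1] -15.47043 edges [48.1 71.4] ends [-78.   78.6]
wrist (227, 107, 56, 125) [520.9 -81.5] [114.8  47.8] 15.44733 edges [143.  190.6] ends [-96.9  17.6]
board (114, 175, 98, 132) [ 639.5 -154.3] [ 36.2 186.4] -17.509653
board (0, 53, 163, 250) [ 598.1 -255.1] [147.7 226.3] -10.001024
```

View pics/w2.png

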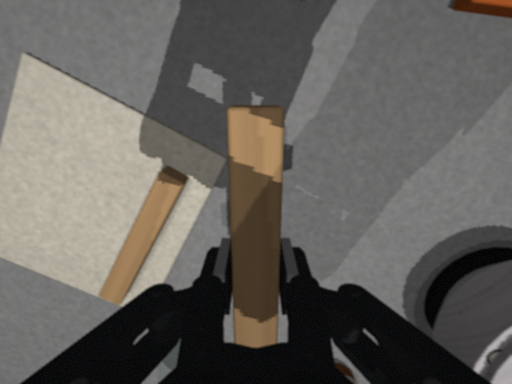

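The stick is held centrally (228–284, 105–345). stick_a on the board is about 58 mm off the middle line, at (619.5,-174.5) and −15.5°. The target for stick_b is (589.6,-282.5).

Emit:
{"method": "play_rows", "body": {
  "deltas": [
    [0.03,-0.118,0,-0.024,-0.6],
    [0.03,-0.118,0,-0.024,-0.6],
    [0.03,-0.118,0,-0.024,-0.6],
    [0.03,-0.118,0,-0.024,-0.6],
    [0.03,-0.118,0,-0.024,-0.6],
    [0.03,-0.118,0,-0.024,-0.6],
    [0.03,-0.118,0,-0.025,-0.6],
    [0,0,-0.1,0,-0.6],
    [0,0,-0.12,0,-0.6],
    [0,0,-0.12,0,-0.6]
  ]
}}

```text
clock: 4.08
position: [589.1, -282.6, 122.3]
orientation: [0.425, 3.111, -0.001]
force: [0.9, -0.3, -0.4]
finger_gap: 24.5
grasp_force: 39.7
```

Emit:
{"method": "play_rows", "body": {
  "deltas": [
    [0,0,-0.06,0,-0.6],
    [0,0,0,0,-0.6],
    [0,0,0,0,-0.6]
  ]
}}

```text
clock: 4.33
position: [589.1, -282.0, 107.8]
orientation: [-0.423, -3.113, -0.0]
force: [0.1, 0.9, -0.1]
finger_gap: 24.4
grasp_force: 39.7
```

Emit:
{"method": "play_rows", "body": {
  "deltas": [
    [0,0,-0.04,0,-0.6],
    [0,0,-0.025,0,-0.6],
    [0,0,-0.012,0,-0.6],
    [0,0,-0.003,0,-0.6],
    [0,0,0,0,-0.6]
  ]
}}

```text
clock: 4.75
position: [589.1, -282.1, 87.6]
orientation: [0.423, 3.113, -0.0]
force: [-0.1, -0.6, -0.5]
finger_gap: 24.2
grasp_force: 39.7
```

Emit:
{"method": "play_rows", "body": {
  "deltas": [
    [0,0,-0.004,0,-0.6],
    [0,0,-0.004,0,-0.6],
    [0,0,0,0,-0.6]
  ]
}}

```text
clock: 5.0
position: [589.3, -282.2, 87.2]
orientation: [0.423, 3.112, -0.001]
force: [-7.2, 4.1, 15.3]
finger_gap: 23.7
grasp_force: 41.5
```

Emit:
{"method": "play_rows", "body": {
  "deltas": [
    [0,0,0.002,0,-0.1],
    [0,0,0,0,0],
    [0,0,0,0,0],
    [0,0,0,0,0],
    [0,0,0.06,0,0],
    [0,0,0.15,0,0],
    [0,0,0.15,0,0],
    [0,0,0.15,0,0],
    [0,0,0.15,0,0],
    [0,0,0.08,0,0]
  ]
}}

```text
clock: 5.83
position: [589.4, -282.2, 277.4]
orientation: [0.422, 3.107, -0.004]
force: [1.3, -0.7, 1.1]
finger_gap: 42.7
grasp_force: 0.0
```

Emit:
{"method": "play_rows", "body": {
  "deltas": [
    [0,0.15,0,0.03,0.3],
    [0,0.15,0,0.03,0.3],
    [0,0.15,0,0.03,0.3],
    [0,0.15,0,0.03,0.3],
    [0.005,0.15,0,0.03,0.3],
    [0.01,0.15,0,0.03,0.3],
    [0.01,0.15,0,0.03,0.3],
    [0.01,0.15,0,0.03,0.3],
    [0.01,0.15,0,0.03,0.3],
    [0.01,0.15,0,0.03,0.3]
  ]
}}

```text
clock: 6.67
position: [602.5, 94.8, 272.3]
orientation: [-1.043, 2.962, -0.0]
force: [1.0, 1.0, 0.2]
finger_gap: 55.4
grasp_force: 0.0
```

Emit:
{"method": "play_rows", "body": {
  "deltas": [
    [0.01,0.15,0,0.03,0.3],
    [0,0.15,0,0.03,0.3],
    [0,0.15,0,0.03,0.3],
    [0,0,0,0,0.3],
    [0,0,0,0,0.3],
    [0,0,0,0,0.3]
  ]
}}

```text
clock: 7.17
position: [605.2, 205.2, 271.6]
orientation: [-1.443, 2.79, -0.0]
force: [-0.4, -0.3, 0.6]
finger_gap: 55.4
grasp_force: 0.0
```

Run:
```python
from h import *
s=bot.sense();print(s["position"],s["orientation"],s["finger_gap"],s["joints"])
c=bot.get_calibration("wrist");im=bot.read_camera("wrist")[:,:,::-1];cv2.imwrite("pics/w3.png",im)
print(proj(c,[605,222,150]))
c=bot.get_calibration("side");im=bot.read_camera("side")[:,:,::-1];cv2.imwrite("pics/s3.png",im)
hsv=cv2.cvtColor(im,cv2.COLOR_BGR2HSV);H,S,V=[hsv[...,i].astype(int) for i in range(3)]
for b in blobs((H>8)&(H<22)&(S>95)&(S<215)&(V>80),150): print(*rect(c,b,33))
```

```text
[605.2 205.2 271.6] [-1.4  2.8 -0. ] 55.38771503405614 [ 0.3  0.5  1.3 -0.   1.3 -2.3]
[269.5 233.3]
[ 587.6 -283.5] [ 23.6 157.1] -15.553516
[ 619.  -175.9] [ 24.1 156.4] -15.566065
[ 318.  -150.7] [163.7  27. ] 56.829346
```

View pics/w3.png

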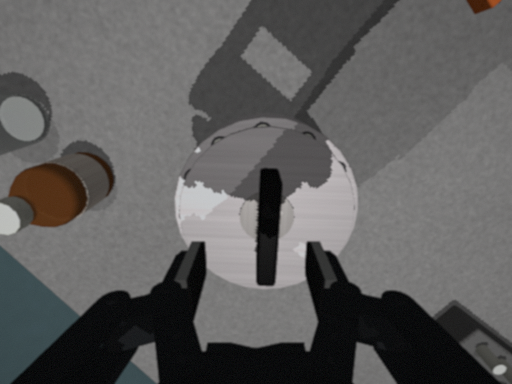

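Handle seen at (258–281, 168–284), nearly vertical in the image, so the fingers are already nearly aligned. Both sticks are parallel, 112 mm apart.

Run:
```python
from h import *
s=bot.sense();c=bot.get_calibration("wrist");im=cv2.imread("pics/w3.png")
V=im.max(2).astype(int);m=np.zeros_like(V);m[155:292,238:300]=V[155:292,238:300]<45
for b in blobs(m,300): print(cv2.boundingRect(b),*rect(c,b,150.5))
g=cv2.cvtColor(im,cv2.COLOR_BGR2GRAY)
# disc outline at z=110.5: bright pixels
hsv=cv2.cvtColor(im,cv2.COLOR_BGR2HSV)
from scipy.spatial.transform import Rotation as R
y=R.from_rotvec(s["orientation"]).as_matrix()[:,1];print("closing",np.degrees(np.arctan2(y[1],y[0])),s["position"],s["joints"])
# disc edge left/right/top/bottom from picture
print(cast(c,[[176,205],[357,200],[265,118],[262,288]],110.5))
```

```text
(257, 168, 25, 117) [604.8 218.2] [95.5 16.1] 52.330177
closing 144.60969828755992 [605.4 204.4 271.5] [ 0.3  0.5  1.3 -0.   1.3 -2.3]
[[666.2 168.9]
 [535.  256.3]
 [560.8 153.4]
 [654.7 283.6]]
```

Emit:
{"method": "play_rows", "body": {
  "deltas": [
    [0.003,0.032,0,-0.007,0],
    [0.002,0.031,0,-0.006,0],
    [0,0,-0.1,0,0],
    [0,0,-0.1,0,0],
    [0,0,-0.08,0,0],
    [0,0,-0.03,0,0],
    [0,0,0,0,0],
    [0,0,0,0,0]
  ]
}}

```text
clock: 7.93
position: [607.0, 220.7, 194.5]
orientation: [-1.385, 2.819, -0.0]
force: [0.1, -0.3, 0.8]
finger_gap: 43.1
grasp_force: 0.0
```

Run:
```python
from h import *
s=bot.sense();print(s["position"],s["orientation"],s["force"],s["torque"])
im=bot.read_camera("wrist")[:,:,::-1];cv2.imwrite("pics/w4.png",im)
```

```text
[607.  220.7 194.5] [-1.4  2.8 -0. ] [ 0.1 -0.3  0.8] [-0.  0. -0.]
```

View pics/w4.png

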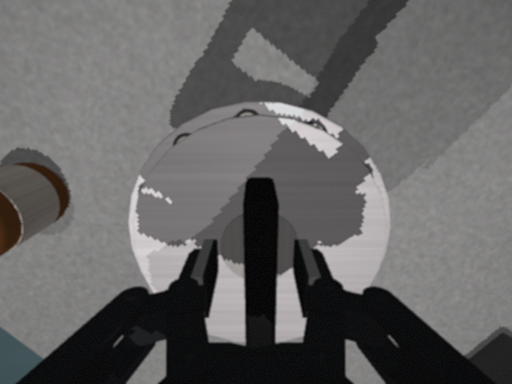

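The bar stands between the open fingers: its centre is at column 260 and the fingers' middle at 256. Close on it.

Emit:
{"method": "play_rows", "body": {
  "deltas": [
    [0,0,0,0,-0.4],
    [0,0,0,0,-0.4],
    [0,0,0,0,-0.8],
    [0,0,0,0,-0.8],
    [0,0,0,0,-0.8],
    [0,0,0,0,-0.8]
  ],
  "force": 60
}}

```text
clock: 8.48
position: [606.5, 221.5, 194.6]
orientation: [-1.386, 2.818, 0.0]
force: [-3.6, 0.8, 7.1]
finger_gap: 15.1
grasp_force: 58.9
```

Run:
```python
from h import *
s=bot.sense();print(s["position"],s["orientation"],s["force"],s["torque"]*1)
```

```text
[606.5 221.5 194.6] [-1.4  2.8  0. ] [-3.6  0.8  7.1] [ 0.2  0.6 -0. ]
```

Emit:
{"method": "play_rows", "body": {
  "deltas": [
    [0,0,0.0005,-0.015,-0.8],
    [0,0,0.0005,-0.015,-0.8],
    [0,0,0.0005,-0.02,-0.8],
    [0,0,0.0005,-0.02,-0.8],
    [0,0,0.0005,-0.02,-0.8],
    [0,0,0.0005,-0.02,-0.8],
    [0,0,0.0005,-0.02,-0.8],
    [0,0,0.0005,-0.02,-0.8]
  ]
}}

```text
clock: 9.15
position: [606.4, 221.3, 195.3]
orientation: [0.686, -3.066, 0.0]
force: [-6.0, -0.2, 5.7]
finger_gap: 15.1
grasp_force: 59.1
```

```bash
cat > st.py <<'E'
from h import *
from scipy.spatial.transform import Rotation as R
s=bot.sense();y=R.from_rotvec(s["orientation"]).as_matrix()[:,1]
print("closing %.1f"%np.degrees(np.arctan2(y[1],y[0])),s["position"],s["force"],"T",np.round(s["torque"],2),s["finger_gap"],s["grasp_force"],s["joints"][5])
E
python3 st.py
```

```text
closing 115.2 [606.4 221.3 195.3] [-6.  -0.2  5.7] T [-0.   0.9  0.4] 15.05544910940961 59.07112419605255 -1.718015590002163
```

Emit:
{"method": "play_rows", "body": {
  "deltas": [
    [0,0,0.0007,-0.025,-0.8],
    [0,0,0.0007,-0.025,-0.8],
    [0,0,0.0007,-0.025,-0.8],
    [0,0,0.0007,-0.025,-0.8],
    [0,0,0.0007,-0.025,-0.8],
    [0,0,0.0007,-0.025,-0.8],
    [0,0,0.0007,-0.025,-0.8],
    [0,0,0.0007,-0.025,-0.8],
    [0,0,0.0007,-0.025,-0.8],
    [0,0,0.0007,-0.025,-0.8]
  ]
}}

```text
clock: 9.98
position: [605.9, 222.5, 196.8]
orientation: [-0.539, -3.094, -0.002]
force: [-5.0, 9.2, 3.1]
finger_gap: 15.5
grasp_force: 58.9
```

```bash
python3 st.py
```

```text
closing 70.2 [605.9 222.5 196.8] [-5.   9.2  3.1] T [1.5 0.9 0.4] 15.490227245151836 58.88606607913971 -0.9318618245745698
```

Emit:
{"method": "play_rows", "body": {
  "deltas": [
    [-0.002,0.004,0.0007,-0.025,-0.8],
    [-0.002,0.004,0.0007,-0.025,-0.8],
    [0,0,0.0007,-0.025,-0.8],
    [0,0,0.0007,-0.025,-0.8],
    [0,0,0.0007,-0.025,-0.8],
    [0,0,0.0007,-0.025,-0.8],
    [0,0,0.0007,-0.025,-0.8],
    [0,0,0.0007,-0.02,-0.8],
    [0,0,0.0007,-0.02,-0.8]
  ]
}}

```text
clock: 10.73
position: [605.4, 223.8, 198.3]
orientation: [-1.534, -2.741, -0.001]
force: [-1.7, 4.4, 0.6]
finger_gap: 14.9
grasp_force: 58.6
```

```bash
python3 st.py
```

```text
closing 31.5 [605.4 223.8 198.3] [-1.7  4.4  0.6] T [0.7 0.4 0.2] 14.919058975129825 58.626641035079956 -0.2535501527476155
```

Emit:
{"method": "play_rows", "body": {
  "deltas": [
    [0,0,0.0005,-0.02,-0.8],
    [0,0,0.0005,-0.02,-0.8],
    [0,0,0.0005,-0.02,-0.8],
    [0,0,0.0005,-0.015,-0.8],
    [0,0,0,0,-0.8]
  ]
}}

```text
clock: 11.15
position: [605.5, 224.2, 199.0]
orientation: [-1.846, -2.542, -0.003]
force: [-1.2, 7.0, 1.8]
finger_gap: 15.1
grasp_force: 58.7
```

```bash
python3 st.py
```

```text
closing 18.0 [605.5 224.2 199. ] [-1.2  7.   1.8] T [ 1.   0.2 -0.1] 15.133046907815768 58.73157799243927 -0.017771403976885255
```

Emit:
{"method": "play_rows", "body": {
  "deltas": [
    [0,0,0.0005,-0.01,-0.8],
    [0,0,0.0005,-0.01,-0.8],
    [0,0,0.0005,-0.01,-0.8]
  ]
}}

```text
clock: 11.4
position: [605.4, 224.2, 199.2]
orientation: [-1.961, -2.454, -0.003]
force: [0.1, 6.3, -0.6]
finger_gap: 14.9
grasp_force: 58.5
```

```bash
python3 st.py
```

```text
closing 12.7 [605.4 224.2 199.2] [ 0.1  6.3 -0.6] T [1.2 0.2 0.2] 14.929075457202718 58.47798764705658 0.07473561666557804
```

Emit:
{"method": "play_rows", "body": {
  "deltas": [
    [0,0.002,0,-0.01,-0.8],
    [0,0,0,-0.01,-0.8]
  ]
}}

```text
clock: 11.57
position: [605.5, 224.4, 199.2]
orientation: [-2.038, -2.391, -0.002]
force: [0.2, 5.0, 0.4]
finger_gap: 15.0
grasp_force: 58.5
```

```bash
python3 st.py
```

```text
closing 9.1 [605.5 224.4 199.2] [0.2 5.  0.4] T [0.8 0.1 0.1] 14.953250348654503 58.5201358795166 0.1384492940813436
```

Emit:
{"method": "play_rows", "body": {
  "deltas": [
    [0,0,0,-0.01,-0.8],
    [0,0,0,-0.01,-0.8]
  ]
}}

```text
clock: 11.73
position: [605.5, 224.4, 199.2]
orientation: [-2.112, -2.326, -0.002]
force: [-0.1, 5.8, -0.1]
finger_gap: 15.3
grasp_force: 58.5
```

```bash
python3 st.py
```

```text
closing 5.5 [605.5 224.4 199.2] [-0.1  5.8 -0.1] T [0.9 0.1 0.1] 15.26082294270003 58.4720903635025 0.20123937284978638
```

Turned about 137°, which is inside the lift-off window for any stop. Try a gentle lift.

Emit:
{"method": "play_rows", "body": {
  "deltas": [
    [0,0,0.004,0,-0.8],
    [0,0,0.006,0,-0.8],
    [0,0,0.006,0,-0.8],
    [0,0,0,0,-0.8]
  ]
}}

```text
clock: 12.07
position: [605.4, 224.3, 202.6]
orientation: [-2.11, -2.327, -0.001]
force: [0.4, 4.0, -4.8]
finger_gap: 14.8
grasp_force: 59.0
```

```bash
python3 st.py
```

```text
closing 5.6 [605.4 224.3 202.6] [ 0.4  4.  -4.8] T [ 1.  -0.1 -0. ] 14.782384692014174 58.99820923805237 0.19967694366200037
```

Emit:
{"method": "play_rows", "body": {
  "deltas": [
    [0,0,0.01,0,-0.8],
    [0,0,0.015,0,-0.8],
    [0,0,0.02,0,-0.8],
    [0,0,0.03,0,-0.8],
    [0,0,0.03,0,-0.8],
    [0,0,0.03,0,-0.8]
  ]
}}

```text
clock: 12.57
position: [605.7, 223.5, 237.5]
orientation: [2.111, 2.326, 0.001]
force: [0.4, -0.3, -2.6]
finger_gap: 15.1
grasp_force: 59.2
```

```bash
python3 st.py
```

```text
closing 5.6 [605.7 223.5 237.5] [ 0.4 -0.3 -2.6] T [ 0. -0. -0.] 15.091004611570414 59.15389895439148 0.19982316953940102
```

Emit:
{"method": "play_rows", "body": {
  "deltas": [
    [0,0,0.05,0,-0.8],
    [0,-0.02,0.07,0,-0.8],
    [0,-0.06,0.05,0,-0.8],
    [-0.001,-0.1,0,0,-0.8],
    [-0.001,-0.13,0,0,-0.8],
    [-0.001,-0.14,0,0,-0.8],
    [-0.001,-0.14,0,0,-0.8],
    [-0.001,-0.14,0,0,-0.8],
    [-0.001,-0.14,0,0,-0.8],
    [0,-0.14,0,0,-0.8]
  ]
}}

```text
clock: 13.4
position: [603.5, -31.3, 280.0]
orientation: [2.111, 2.326, 0.001]
force: [0.6, -0.2, -3.4]
finger_gap: 14.8
grasp_force: 59.2
```

Emit:
{"method": "play_rows", "body": {
  "deltas": [
    [0,-0.14,0,0,-0.8],
    [0,-0.14,0,0,-0.8],
    [0,-0.14,0,0,-0.8],
    [0,-0.14,0,0,-0.8],
    [0,-0.12,0,0,-0.8],
    [0,-0.08,0,0,-0.8],
    [0,-0.038,0,0,-0.8],
    [0,0,0,0,-0.8],
    [0,0,0,0,-0.8]
  ]
}}

```text
clock: 14.15
position: [603.8, -228.3, 279.2]
orientation: [-2.112, -2.326, -0.0]
force: [-1.2, 0.1, -4.0]
finger_gap: 14.7
grasp_force: 59.2
```

```bash
python3 st.py
python3 - <<'E'
from h import *
for n in("side","wrist"):
    im=bot.read_camera(n)[:,:,::-1];cv2.imwrite(f"pics/{n}5.png",im)
a=cv2.imread("pics/side5.png");b=cv2.imread("pics/wrist5.png")
cv2.imwrite("pics/both5.png",np.hstack([cv2.resize(a[120:360,130:400],None,fx=1.45,fy=1.45),cv2.resize(b,(400,348))]))
E
```

```text
closing 5.5 [ 603.8 -228.3  279.2] [-1.2  0.1 -4. ] T [ 0. -0. -0.] 14.668802069876438 59.16005730628967 -0.515009079844661
```

View pics/both5.png

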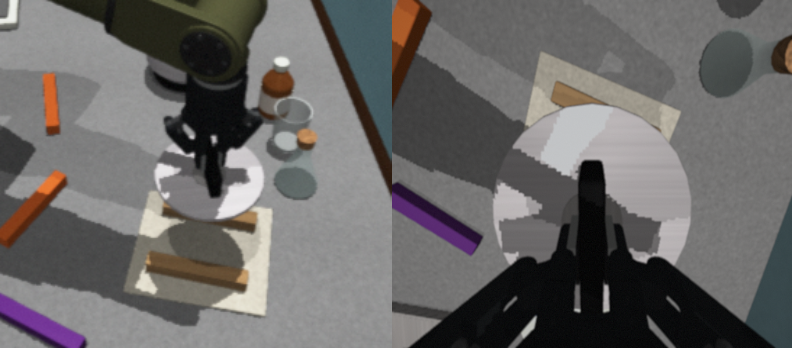

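The lid hangs level above both sticks, with stick_a and stick_b visible below on either side of its shadow. Lower it.

Emit:
{"method": "play_rows", "body": {
  "deltas": [
    [0,0,-0.06,0,-0.8],
    [0,0,-0.12,0,-0.8],
    [0,0,-0.14,0,-0.8],
    [0,0,-0.12,0,-0.8],
    [0,0,-0.08,0,-0.8],
    [0,0,-0.04,0,-0.8],
    [0,0,-0.02,0,-0.8],
    [0,0,0,0,-0.8],
    [0,0,0,0,-0.8]
  ]
}}

```text
clock: 15.0
position: [604.7, -228.2, 135.4]
orientation: [2.109, 2.326, 0.001]
force: [0.9, 0.1, -2.9]
finger_gap: 15.0
grasp_force: 59.0
```

Emit:
{"method": "play_rows", "body": {
  "deltas": [
    [0,0,-0.006,0,-0.8],
    [0,0,-0.006,0,-0.8],
    [0,0,0,0,-0.8]
  ]
}}

```text
clock: 15.25
position: [604.2, -228.4, 131.4]
orientation: [2.11, 2.326, 0.0]
force: [-0.8, 0.2, -3.5]
finger_gap: 15.4
grasp_force: 59.0
```

Emit:
{"method": "play_rows", "body": {
  "deltas": [
    [0,0,-0.008,0,-0.8],
    [0,0,-0.006,0,-0.8],
    [0,0,0,0,-0.8]
  ]
}}

```text
clock: 15.5
position: [603.9, -228.3, 127.0]
orientation: [-2.111, -2.326, 0.0]
force: [0.6, -0.1, -3.5]
finger_gap: 14.7
grasp_force: 59.0
```

Emit:
{"method": "play_rows", "body": {
  "deltas": [
    [0,0,-0.004,0,-0.8],
    [0,0,-0.004,0,-0.8],
    [0,0,0,0,-0.8]
  ]
}}

```text
clock: 15.75
position: [604.1, -228.3, 125.2]
orientation: [-2.111, -2.327, 0.0]
force: [-0.4, 0.5, -3.7]
finger_gap: 14.8
grasp_force: 59.2
```

Emit:
{"method": "play_rows", "body": {
  "deltas": [
    [0,0,-0.004,0,-0.8],
    [0,0,0,0,-0.8]
  ]
}}

```text
clock: 15.92
position: [604.1, -228.3, 125.1]
orientation: [2.11, 2.327, 0.0]
force: [-4.4, 1.7, 3.8]
finger_gap: 15.2
grasp_force: 60.1
```

Emit:
{"method": "play_rows", "body": {
  "deltas": [
    [0,0,-0.003,0,-0.8],
    [0,0,0,0,-0.8]
  ]
}}

```text
clock: 16.08
position: [604.2, -228.3, 125.0]
orientation: [2.11, 2.327, 0.0]
force: [-7.5, 3.8, 11.7]
finger_gap: 14.8
grasp_force: 61.4
```

Emit:
{"method": "play_rows", "body": {
  "deltas": [
    [0,0,0.004,0,-0.8],
    [0,0,0,0,-0.4],
    [0,0,0,0,-0.2],
    [0,0,0,0,0],
    [0,0,0,0,0.1],
    [0,0,0,0,0.1],
    [0,0,0,0,0.1]
  ]
}}

```text
clock: 16.67
position: [604.1, -228.3, 124.6]
orientation: [2.111, 2.327, 0.0]
force: [-1.2, -0.9, 0.3]
finger_gap: 46.8
grasp_force: 0.0
```

Emit:
{"method": "play_rows", "body": {
  "deltas": [
    [0,0,0.05,0,0.1],
    [0,0,0.12,0,0.1],
    [0,0,0.14,0,0.1],
    [0,0,0.14,0,0.1],
    [-0.1,0,0.1,0,0.1],
    [-0.14,0,0,0,0.1],
    [-0.14,0,0,0,0.1],
    [-0.14,0,0,0,0.1],
    [0,0,0,0,0.1]
  ]
}}

```text
clock: 17.42
position: [469.7, -227.9, 262.8]
orientation: [-2.111, -2.324, 0.001]
force: [1.0, -0.1, 0.1]
finger_gap: 47.0
grasp_force: 0.0
```

```bash
python3 st.py
python3 - <<'E'
from h import *
a,b=[bot.read_camera(n)[:,:,::-1] for n in("side","scene")]
cv2.imwrite("pics/both6.png",np.hstack([cv2.resize(a[150:350,150:360],None,fx=1.9,fy=1.9),cv2.resize(b[140:340,130:340],None,fx=1.9,fy=1.9)]))
E
```

```text
closing 5.5 [ 469.7 -227.9  262.8] [ 1.  -0.1  0.1] T [ 0. -0.  0.] 47.0116290969503 0.0 -0.6176587743137837
```

View pics/both6.png

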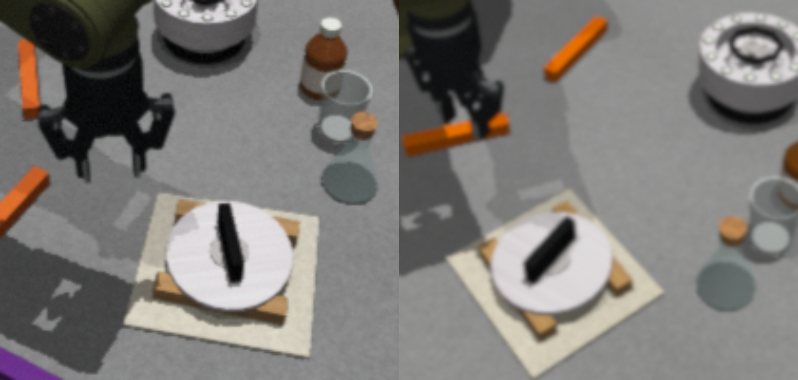

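Both views show the lid level and handle up across the two sticks, with the glassware untouched and the gripper clear.

```bash
python3 -c "
from plant import bot
print(bot.job_done())"
```

```text
the job is handed in; nothing more can be done
None
```

The job is handed in at about 17.5 s: stick_b lies parallel to stick_a about 112 mm away, the lid rests level and handle up across both, the glassware was not touched, and the gripper is clear; the hand-in gave no verdict.

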